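# Tip the charcoal block down and butt it against the brick

### The arm

A 6-joint arm with a two-finger parallel gripper is mounted at the origin on a cart in front of the work surface, level with it; the furniture and walls round the work are solid. World frame = base frame: x ahead of the robot, y to its left, z up, the work surface at z = 0. Lengths are in m, angles in degrees, forces in N, time in s.
With the tool pointing down it reaches from about 0.4 to 0.825 m from the base axis. Payload 7 kg.
Tool frame: the origin (TCP) lies at the very end of the fingers, on their centre line; the grasp point (between the pads) lies 19 mm behind it; x points along the fingers, z is the direction in which the jaws open and shut, and the axes are right-handed (so a half turn about x gives the same grasp; the last joint's range is limited). The gripper opens to 88 mm and grips with 3 to 60 N. Pads are 19 mm wide; open, the fingers measure 130 mm over their backs; the gripper's body (78 mm by 193 mm) begins 47 mm behind the grasp point.
Start: joints at [89.903, 20.546, 0.682, 0, -70.136, -16.507], TCP at [0.193, 0.647, 0.227] pointing down, gripper open.
Joint ranges: [-176.03, 176.03], [-82.01, 121.73], [-58.28, 71.71], [-173.87, 95.51], [-174.79, -0.11], [-173.66, 173.66]. Speed limits (degrees/s): [136.94, 136.94, 172.46, 180, 180, 180].

### API

Orientations are given as [roll, pitch, yaw] about the fixed x, y, z axes, in that order (R = Rz(yaw) Ry(pitch) Rx(roll)).
In Python, from plant import * gives the robot as it stands.
- The arm moves only by the tool arm_command, never from a script. Its argument "commands" is one flat list of numbers, 5 for each row, row after row: the shift along the tool's x, y, z in mm, then the turn about the tool's x in degrees, then the opening in per cent of the stroke, from 0 (shut) to 100 (fully open). A call has 1 to 5 rows; each row shifts and turns the pose as measured when the row begins, along the tool's axes as they then stand; what a row does not reach is not made up. A row lasts 1/8 s, in which the tool goes at most 62.5 mm and 10.7 degrees, less where a joint would pass 70% of its speed; a pose out of reach is approached as far as the arm can. A call is refused whole if a number of a shift passes 62.5 or a number of a turn 10.7, either way. A call with a gripper value outside its range is refused whole. The fingers move at their own pace and stop on an object; the grip force is fixed at half the most. Time passes only in rows, so rows that do not move let the fingers close. It gives the time, the measured TCP pose, the force and the opening at its end, in the units of the state.
- get_obs(): the state, without advancing time (a new reading comes with each control period).
- snapshot(name): name is "side" or "top" or "wrist"; returns a dict with "frame" (384x512x3 uint8, blue, green, red), "fov_y" (degrees; the focal length in pixels is half the picture's height over the tangent of half this angle, whatever the lens; pixels are square), "cx", "cy" (the principal point, pixels), "world_to_cam" (4x4, takes a point from world to camera coordinates). Camera axes: x right, y up, looking along -z (the intrinsics and any distortion apply to the point x, -y, -z); pixel columns grow to the right and rows downward; lengths in m; the calibration is good to about 2 mm. A picture is of the moment at which its call begins. There is no depth.
- close_job(): hands the job in, once; it reports no verdict.
The state is a dict: "clock": time; "joint_pos": joint angles; "qvel": joint speeds; "tau": joint torques, N m; "tool_pos": TCP position; "orientation": TCP orientation; "force": force on the tool from outside, world axes, zero at the start; "moment": the same for the moment, N m; "opening": finger opening in m.
Only numpy, scipy, OpenCV 4.12 (cv2) and the standard library are available. Lean on these libraries where they do the work, as an engineer would, in place of code of your own. Each camera call takes 0.05 s, during which the arm holds its last target. There are 200 camera calls.

### The job

The black charcoal soldering block stands on its end on the pale soldering board. Push it over towards the loose fire brick on the board so that it drops flat on its broad face in front of the brick, then push it along the board until its leading end sits squarely against the brick's long side. Only push, never pick the block up; do not shove the brick out of its place, and leave the bottle, the jar and the pliers as they are.

Things in the scene. Friction and masses are not known exactly. Their poses are not given: they have to be found in the camera images.
- solder_board: pale heat-proof board lying on the bench, fixed; 380 (x) x 320 (y) x 12 mm thick, its top 12 mm above the bench. Origin at the centre of its underside, z up. Brick and charcoal block stand on it, the brick near its far edge.
- backing_brick: cream fire brick lying flat on the far part of the board, loose, 0.92 kg, 122 (x) x 237 (y) x 65 mm high (not the two bricks on the wooden hearth at the right). Origin at the centre of its underside, z up; its own x points away from the charcoal block: the long side to butt against is its face at own x = -61 mm. A push of more than about 4 N may slide it.
- charcoal: black charcoal block, loose, about 0.09 kg, 57 (own x) x 100 (own y) x 32 mm (own z). Origin at the centre of a broad face (own z = 0). At the start it stands on end: own y up, top 112 mm above the bench, own z level and away from the brick (within 0.3 rad of square); push the face at own z = 32 mm. Lying as wanted, own z is up and own y points to the brick.
- charcoal_top (a point): centre of the 57 x 32 mm end of the charcoal block that is uppermost at the start (own y = +50, z = 16 mm), to be butted against the brick. Pushed slowly near the top the block tips without sliding, and falls by itself once its top has moved about 32 mm; this end then lies some 35 to 70 mm short of the brick.
- charcoal_foot (a point): centre of the other 57 x 32 mm end of the charcoal block (own y = -50, z = 16 mm), on which it stands at the start; the end to push on once it lies flat (its centre is then 28 mm above the bench). The lying block slides with a push of about 0.3 to 1.3 N.
- dropper: brown dropper bottle standing beside the board, loose, 33 mm across, 102 mm high; origin at the centre of its underside. Bystander.
- jar: glass flux jar with blue lid standing beside the board, loose, 60 mm across, 66 mm high; origin at the centre of its underside. Bystander.
- pliers: small flat pliers lying beside the board at its near right, loose, 44 x 141 x 11 mm, long along own y; origin at the centre of its underside. Bystander.
Not all that is in view belongs to the job. Leave any pink look-alike of the charcoal alone.

How it is judged (in metres and radians):
On the way:
1. the charcoal block lies flat on its broad face, its leading end still clear of the brick (more than 8 mm) (angle between charcoal's own z axis and vertical below 0.12 rad and x of charcoal_top in the frame of backing_brick below -0.069 m), for 0.1 s.
At the end, for the whole second after the job is handed in: the charcoal block lies at rest flat on the board (within 0.1 rad), the middle of its leading end within 7 mm of the brick's long side, square to it within 0.12 rad and within 100 mm of the middle of that side; the brick is within 25 mm of where it was; bottle and jar stand upright (angle between charcoal's own z axis and vertical below 0.1 rad and x of charcoal_top in the frame of backing_brick above -0.068 m and y of charcoal_top in the frame of backing_brick between -0.1 and 0.1 m and angle between the y axis of charcoal and the x axis of backing_brick, either way round below 0.12 rad and height (world z) of charcoal_top below 0.036 m and linear speed of charcoal below 0.02 m/s and distance of backing_brick from where it was at the start of the episode below 0.025 m and angle between each of dropper, jar's own z axis and vertical below 0.2 rad); the robot touches nothing.
It fails at once if the charcoal block is picked up (both its ends more than 16 mm above where they can rest) (height (world z) of each of charcoal_top, charcoal_foot above 0.044 m).
It fails at once if the brick is shoved more than 25 mm or lifted (distance of backing_brick from where it was at the start of the episode above 0.025 m or height (world z) of backing_brick above 0.024 m).
It fails at once if the dropper bottle is moved more than 20 mm (distance of dropper from where it was at the start of the episode above 0.02 m).
It fails at once if the flux jar is moved more than 20 mm (distance of jar from where it was at the start of the episode above 0.02 m).
It fails at once if the pliers is moved more than 20 mm (distance of pliers from where it was at the start of the episode above 0.02 m).
It also fails if it takes over 51 s, if anything falls off the work surface, if the arm or the gripper's body presses on something with over 40 N, if the wrist force passes 120 N, or if a joint passes its speed limit or range.

## Working session

There is one attempt and no reset: what is moved stays moved. The work goes in short steps, Python scripts to look and compute and a tool call to move; the robot and the scene stay as the last step left them, time stands still between calls to the robot, and variables do not carry over. Pictures are saved under pics/ and viewed, about 8 in all and at most 12, crops included, and the job is handed in when it is done.

Besides the shell and the picture viewer there is one more tool, called after "Call:" as a command line: name --argument value ..., lists and objects as JSON in quotes. arm_command: Moves the arm, as the interface text tells. Its arguments: {"type":"object","properties":{"commands":{"type":"array"}},"required":["commands"]}

```bash
mkdir -p pics; cat > h.py <<'E'
from plant import *
import numpy as np, cv2
def ray(s,u,v):
    f=s["frame"].shape[0]/2/np.tan(np.radians(s["fov_y"]/2))
    d=np.array([(u-s["cx"])/f,-(v-s["cy"])/f,-1.0]); M=np.array(s["world_to_cam"]); R=M[:3,:3]
    return -R.T@M[:3,3], R.T@d
def onz(s,u,v,z):
    c,d=ray(s,u,v); return c+d*(z-c[2])/d[2]
def two(a,b):
    A=np.zeros((3,3));y=np.zeros(3)
    for c,d in (a,b):
        d=d/np.linalg.norm(d);P=np.eye(3)-np.outer(d,d);A+=P;y+=P@c
    return np.linalg.solve(A,y)
def proj(s,p):
    M=np.array(s["world_to_cam"]);q=M[:3,:3]@np.array(p)+M[:3,3]
    f=s["frame"].shape[0]/2/np.tan(np.radians(s["fov_y"]/2))
    return s["cx"]-f*q[0]/q[2], s["cy"]+f*q[1]/q[2]
E
python3 - <<'E'
from h import *
import pickle
for n in("top","side","wrist"):
    s=snapshot(n);cv2.imwrite(f"pics/{n}0.png",s["frame"]);pickle.dump(s,open(f"{n}0.pkl","wb"))
    print(n,{k:v for k,v in s.items() if k not in("frame",)})
print(get_obs())
E
```

```text
top {'fov_y': 47.40621414367755, 'cx': 264.2231769202811, 'cy': 191.0629285176263, 'world_to_cam': array([[-0.02660327, -0.99930642, -0.02605642, -0.02555403],
       [ 0.9877808 , -0.03028269,  0.15287921, -0.53073134],
       [-0.15356224, -0.02167094,  0.98790132, -1.25442119],
       [ 0.        ,  0.        ,  0.        ,  1.        ]])}
side {'fov_y': 46.7897337738386, 'cx': 249.11421505517518, 'cy': 196.98107672945721, 'world_to_cam': array([[ 0.9262541 , -0.37689061,  0.00260849, -0.50386898],
       [ 0.20482021,  0.50915601,  0.83594787, -0.15774921],
       [-0.31638903, -0.77376587,  0.54880266, -1.11910119],
       [ 0.        ,  0.        ,  0.        ,  1.        ]])}
wrist {'fov_y': 71.63267142220494, 'cx': 255.52854581590876, 'cy': 193.70516304950684, 'world_to_cam': array([[-0.2852537 , -0.95844847,  0.00261894,  0.67441408],
       [ 0.91977297, -0.27450946, -0.2804679 ,  0.03495149],
       [ 0.26953296, -0.07759568,  0.95985983, -0.39096786],
       [ 0.        ,  0.        ,  0.        ,  1.        ]])}
{'clock': 0.15, 'joint_pos': array([ 8.99030950e+01,  2.05826516e+01,  6.46982516e-01, -1.37476282e-02,
       -7.01360509e+01, -1.65063096e+01]), 'qvel': array([-0.04435238, -0.11584532, -0.01458106,  0.11494948, -0.01123433,
        0.00736744]), 'tau': array([-1.27479743e-03, -5.83275139e+01,  2.93291599e+01,  7.00129196e+00,
        8.80656356e-03, -1.03784707e-04]), 'tool_pos': array([0.1928084 , 0.6465026 , 0.22584222]), 'orientation': array([   6.29140804,   89.92712435, -100.31648587]), 'force': array([-0.48643033, -0.61888292, -0.00931613]), 'moment': array([-0.0224448 , -0.00714705, -0.04609403]), 'opening': 0.08765667502641462}
```

View pics/top0.png

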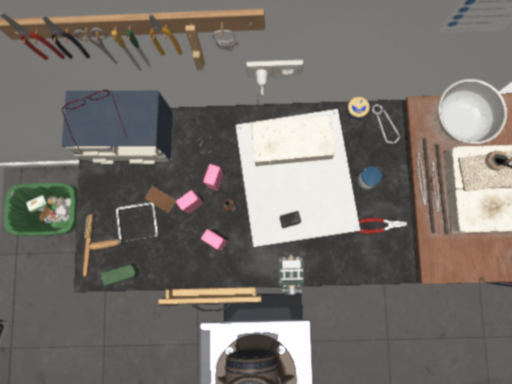

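View pics/side0.png

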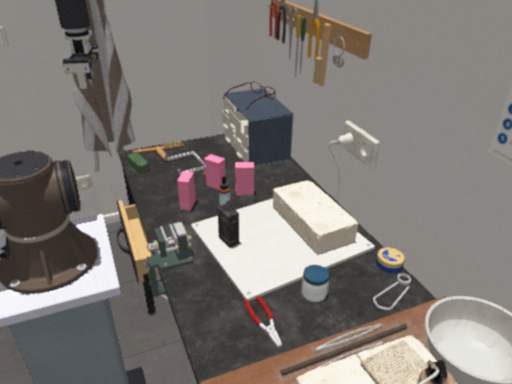

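The top view shows the charcoal at about (290,219), the brick at (292,138), the bottle at (229,204), the jar at (371,177) and the pliers at (382,226). The side view shows the charcoal standing at (229,225), with the bottle behind it at (224,190). The pink blocks are decoys. Next I'll measure the contours.

```bash
python3 - <<'E'
from h import *
import pickle
T=pickle.load(open("top0.pkl","rb"));S=pickle.load(open("side0.pkl","rb"))
def crop(s,x,y,w,h,k):return cv2.resize(s["frame"][y:y+h,x:x+w],None,fx=k,fy=k,interpolation=cv2.INTER_CUBIC)
cv2.imwrite("pics/ct.png",np.hstack([crop(T,215,100,150,150,4)]))
# board corners in the top view
def quad(m):
    c=max(cv2.findContours(m,cv2.RETR_EXTERNAL,cv2.CHAIN_APPROX_NONE)[0],key=cv2.contourArea)
    return c,cv2.boxPoints(cv2.minAreaRect(c)),cv2.contourArea(c)
hsv=cv2.cvtColor(T["frame"],cv2.COLOR_BGR2HSV)
print("hsv board",hsv[190,300],"brick",hsv[130,290],hsv[150,290],"brick side",hsv[160,290],"ch",hsv[219,290],hsv[222,290])
g=cv2.cvtColor(T["frame"],cv2.COLOR_BGR2GRAY)
m=np.zeros_like(g);m[185:240,250:345]=(g[185:240,250:345]<110)*255
c,b,a=quad(m);print("charcoal top px",b.round(1).tolist(),a)
print([onz(T,*p,0.112).round(4).tolist() for p in b])
g2=cv2.cvtColor(S["frame"],cv2.COLOR_BGR2GRAY)
m2=np.zeros_like(g);m2[200:250,212:245]=(g2[200:250,212:245]<90)*255
c2,b2,a2=quad(m2);print("side",cv2.boundingRect(c2),a2)
print(cv2.approxPolyDP(c2,2.5,True)[:,0].tolist())
cv2.imwrite("pics/cs.png",np.hstack([crop(S,185,165,90,90,6)]))
E
```

```text
hsv board [ 23   9 238] brick [ 23  13 249] [ 22  11 250] brick side [ 19  31 130] ch [15 16 63] [15 14 71]
charcoal top px [[279.20001220703125, 216.10000610351562], [297.29998779296875, 210.89999389648438], [300.5, 222.1999969482422], [282.3999938964844, 227.3000030517578]] 192.5
[[0.4473, -0.0818, 0.112], [0.4602, -0.1323, 0.112], [0.4288, -0.14, 0.112], [0.416, -0.0897, 0.112]]
side (212, 200, 33, 47) 874.0
[[212, 200], [212, 215], [219, 217], [220, 237], [229, 246], [237, 244], [237, 213], [234, 210], [244, 205], [244, 200], [229, 200], [221, 206], [218, 200]]
```

View pics/ct.png

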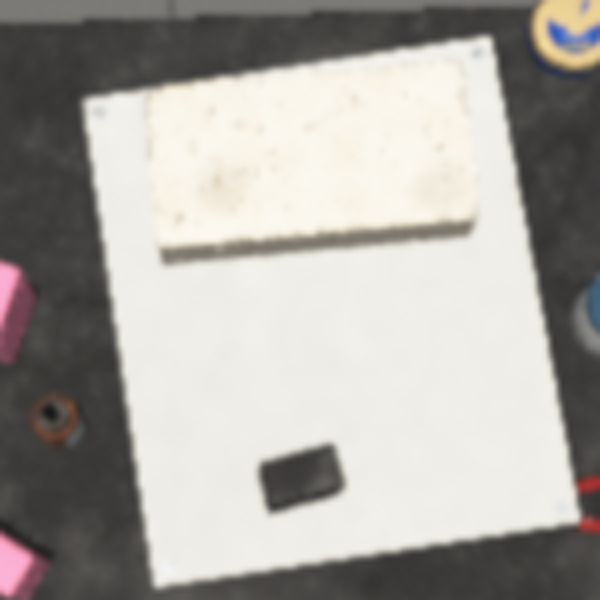

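View pics/cs.png

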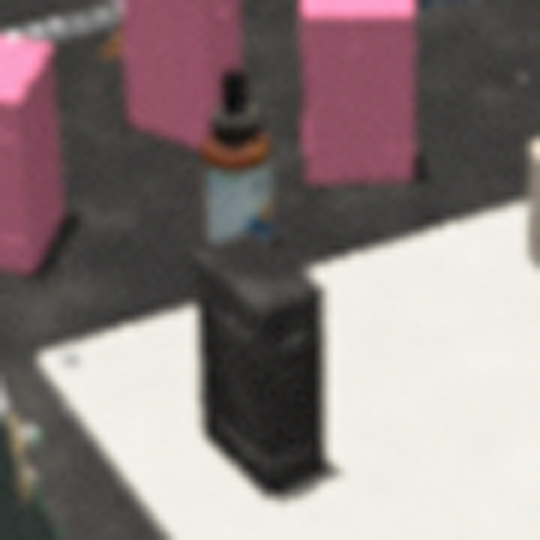

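The crops give clear corners. In top-view full pixels, the charcoal top is about (280.5,215.8)–(300.8,222), the brick's front top edge runs (255,161.3)–(333.3,155), and its foot runs (255.8,165.5)–(333,158.5). In the side view, the charcoal foot corners are (219.5,237.8), (231.3,247.5) and (239.2,243.3), with the top right corner at (238.7,212.5).

```bash
python3 - <<'E'
from h import *
import pickle
T=pickle.load(open("top0.pkl","rb"));S=pickle.load(open("side0.pkl","rb"))
P=lambda s,pts,z:[onz(s,*p,z)[:2].round(4).tolist() for p in pts]
print("ch top",P(T,[(280.5,215.8),(298,211),(300.8,222),(282.5,227.8)],.112))
print("ch base side L,N,R",P(S,[(219.5,237.8),(231.3,247.5),(239.2,243.3)],.012))
print("R top 2view",two(ray(T,298,211),ray(S,238.7,212.5)),"L top",two(ray(T,282.5,227.8),ray(S,218.7,206.7)))
print("brick front top",P(T,[(255,161.25),(333.25,155)],.077),"foot",P(T,[(255.75,165.5),(333,158.5)],.012),"far top",P(T,[(252.5,122),(331.25,115.5)],.077))
print("board",P(T,[(236,125),(337.5,109.5),(360,230.5),(254,246.5)],.012))
print("side brick foot/edge", P(S,[(322,249)],.012))
print("dropper top",P(T,[(229,204.5)],.1),"jar lid",P(T,[(371,177)],.066))
print("pliers tips",P(T,[(360,226),(405,224)],.01))
E
```

```text
ch top [[0.448, -0.0855], [0.4599, -0.1344], [0.4292, -0.1409], [0.4147, -0.0899]]
ch base side L,N,R [[0.4219, -0.0919], [0.4371, -0.141], [0.4621, -0.1327]]
R top 2view [ 0.46048957 -0.13453792  0.11173284] L top [ 0.41900387 -0.09107845  0.11148928]
brick front top [[0.6126, -0.017], [0.6238, -0.2446]] foot [[0.614, -0.0163], [0.6282, -0.2525]] far top [[0.7313, -0.0124], [0.743, -0.2448]]
board [[0.7444, 0.042], [0.7832, -0.2743], [0.4071, -0.3212], [0.3686, -0.0053]]
side brick foot/edge [[0.6507, -0.2335]]
dropper top [[0.4853, 0.0582]] jar lid [[0.5576, -0.3518]]
pliers tips [[0.4206, -0.3224], [0.4227, -0.4557]]
```

Summary of the measurements:
- **Brick:** the front face runs through about (0.619,-0.132), and its normal is at about +3°.
- **Charcoal:** the centre is at about (0.438,-0.113), with the push direction at about +14°. The two-view top height is 0.1117 against the expected 0.112.

I'll use closed fingers with tool y along the push direction. First I move there in an arc.

Call:
arm_command --commands '[-8,47,30,0,12,-8,47,30,0,12,-8,47,30,0,12,-8,47,30,0,12,0,47,30,0,12]'

```text
clock: 0.78
tool_pos: [0.3774, 0.4318, 0.2565]
orientation: [8.7, 89.7, -97.6]
force: [0.1, 0.0, 0.5]
opening: 0.0433
```

Call:
arm_command --commands '[0,36,38,0,12,0,36,38,0,12,0,36,38,0,12,0,36,38,0,12,0,36,38,0,12]'

```text
clock: 1.4
tool_pos: [0.4999, 0.1905, 0.2573]
orientation: [6.6, 89.7, -99.7]
force: [1.5, -0.1, -0.2]
opening: 0.0106
```

Call:
arm_command --commands '[0,0,60,0,12,0,0,60,0,12,0,0,60,0,12,0,-20,50,-10,12,0,-20,40,-10,12]'

```text
clock: 2.02
tool_pos: [0.3892, -0.0709, 0.2575]
orientation: [-27.1, 89.5, -113.0]
force: [1.7, -1.0, 0.7]
opening: 0.0109
```

```bash
python3 - <<'E'
from h import *
o=get_obs();print(o["tool_pos"],o["orientation"],o["joint_pos"].round(1),o["opening"])
r,p,y=o["orientation"];print("tool y angle",y+90-r)
E
```

```text
[ 0.38915408 -0.070947    0.25753644] [ -27.11274738   89.52492123 -113.00026374] [ 19.1  -8.5 -28.6   0.4 -70.2  74.9] 0.01085271396056277
tool y angle 4.1124836419073745
```

Call:
arm_command --commands '[0,4,26,-10,12,0,3,26,0,12,40,0,0,0,12,30,0,0,0,12]'

```text
clock: 2.52
tool_pos: [0.4036, -0.1256, 0.1891]
orientation: [23.8, 89.6, -51.8]
force: [0.9, -0.9, 0.6]
opening: 0.0102
```

```bash
python3 - <<'E'
from h import *
o=get_obs();print(o["tool_pos"],o["orientation"],o["joint_pos"].round(1),o["force"])
r,p,y=o["orientation"];a=np.radians(y+90-r);print("tool y angle",np.degrees(a))
d=np.array([.399,-.122])-o["tool_pos"][:2]
print("to start: ty %.1f tz %.1f"%(1e3*d@[np.cos(a),np.sin(a)],1e3*d@[np.sin(a),-np.cos(a)]))
s=snapshot("side");cv2.imwrite("pics/s1.png",cv2.resize(s["frame"][80:290,130:370],None,fx=2.5,fy=2.5,interpolation=cv2.INTER_CUBIC))
E
```

```text
[ 0.40358676 -0.12558786  0.18907175] [ 23.78102762  89.55653865 -51.81510331] [ 10.1  -2.6 -32.9   0.5 -59.5  94.1] [ 0.87918556 -0.92145344  0.55684377]
tool y angle 14.403869079128677
to start: ty -3.6 tz -4.6
```

View pics/s1.png

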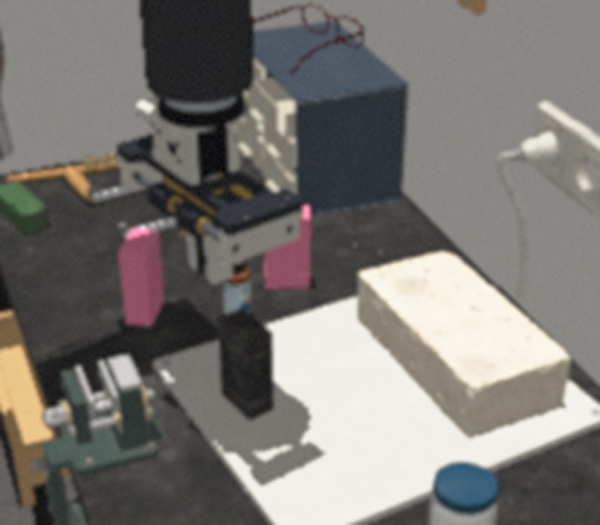

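The picture shows the closed fingers at crop (210,270), behind and above the block at (246,365), with the bottle, jar and brick untouched. I'll shift slightly, descend to z≈0.098, then push slowly.

Call:
arm_command --commands '[0,-4,-4,0,12,46,0,0,0,12,42,0,0,0,12,0,0,0,0,12]'

```text
clock: 3.08
tool_pos: [0.3989, -0.1222, 0.1002]
orientation: [28.7, 89.5, -46.9]
force: [0.5, -0.2, 0.6]
opening: 0.0102
```

Call:
arm_command --commands '[0,3,0,0,12,0,3,0,0,12,0,3,0,0,12,0,3,0,0,12,0,3,0,0,12]'

```text
clock: 3.7
tool_pos: [0.4185, -0.1175, 0.1065]
orientation: [56.1, 89.1, -19.4]
force: [-0.5, -0.3, 0.2]
opening: 0.0104
```

Call:
arm_command --commands '[8,0,0,0,12,0,3,0,0,12]'

```text
clock: 3.95
tool_pos: [0.4214, -0.1168, 0.0978]
orientation: [55.4, 89.1, -20.1]
force: [-1.2, -0.4, -0.1]
opening: 0.0102
```

```bash
python3 - <<'E'
from h import *
o=get_obs();print(o["tool_pos"],o["orientation"],o["joint_pos"].round(1),o["force"])
r,p,y=o["orientation"];print("ang",y+90-r)
s=snapshot("side");cv2.imwrite("pics/s2.png",cv2.resize(s["frame"][150:270,170:350],None,fx=3,fy=3,interpolation=cv2.INTER_CUBIC))
E
```

```text
[ 0.42137131 -0.11677736  0.09782425] [ 55.38317892  89.11697527 -20.07434333] [ 11.    5.1 -39.2   0.6 -44.9  93.1] [-1.16187449 -0.40881601 -0.14162664]
ang 14.542477747674432
```

View pics/s2.png

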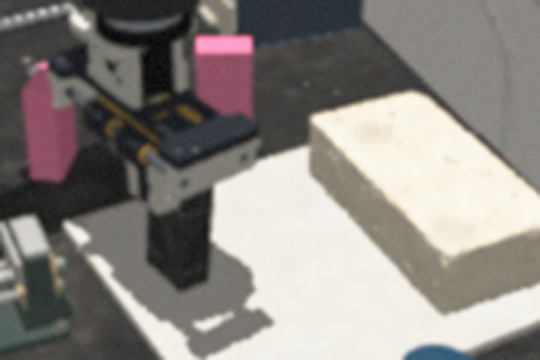

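In the picture the fingers sit at the block's back face and the block is still upright at crop (180,240). The force reads about -1.2 N, so there is contact. I'll keep pushing slowly.

Call:
arm_command --commands '[1,3,0,0,12,1,3,0,0,12,1,3,0,0,12,1,3,0,0,12,1,3,0,0,12]'

```text
clock: 4.62
tool_pos: [0.4381, -0.1127, 0.0931]
orientation: [56.0, 89.1, -19.5]
force: [-0.0, -1.2, 0.7]
opening: 0.0104
```

Call:
arm_command --commands '[1,3,0,0,12,1,3,0,0,12,1,3,0,0,12,1,2,0,0,12,1,2,0,0,12]'

```text
clock: 5.25
tool_pos: [0.4518, -0.1092, 0.088]
orientation: [56.0, 89.1, -19.4]
force: [-0.4, -0.1, 0.2]
opening: 0.0104
```

```bash
python3 - <<'E'
from h import *
o=get_obs();print(o["tool_pos"],o["orientation"],o["force"])
s=snapshot("side");cv2.imwrite("pics/s3.png",cv2.resize(s["frame"][150:270,170:350],None,fx=3,fy=3,interpolation=cv2.INTER_CUBIC))
E
```

```text
[ 0.45175084 -0.10918511  0.0879541 ] [ 56.04103591  89.05527214 -19.39555817] [-0.3969029  -0.05826913  0.20935902]
```

View pics/s3.png

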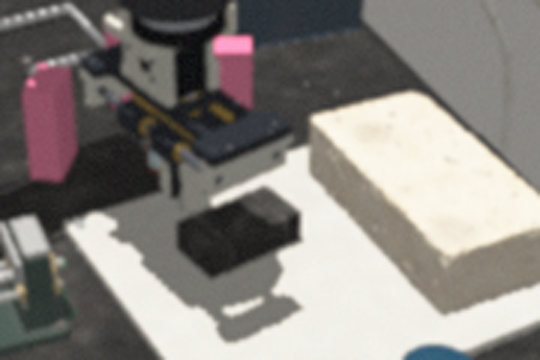

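The block lies flat at crop (240,230), with a clear gap to the brick at (380,220). The bottom corners are at about crop (213,277), (299,240) and (180,252). Next I'll measure from these while backing off.

Call:
arm_command --commands '[0,-15,0,0,12,0,-15,0,0,12]'

```text
clock: 5.55
tool_pos: [0.4216, -0.117, 0.0871]
orientation: [54.5, 89.1, -20.9]
force: [0.4, 0.3, 0.1]
opening: 0.0106
```

```bash
python3 - <<'E'
from h import *
s=snapshot("side");g=cv2.cvtColor(s["frame"],cv2.COLOR_BGR2GRAY)
for u,v,z in((241,242.3,.012),(269.7,230,.012),(230,233.5,.012),(230,228.5,.044),(241,238-4.5,.044),(269.3,221.5,.044)):
    print((u,v),onz(s,u,v,z).round(4))
o=get_obs();r,p,y=o["orientation"];print(o["tool_pos"],"ang",y+90-r,o["force"])
cv2.imwrite("pics/s4.png",cv2.resize(s["frame"][190:260,200:340],None,fx=5,fy=5,interpolation=cv2.INTER_CUBIC))
E
```

```text
(241, 242.3) [ 0.4679 -0.1306  0.012 ]
(269.7, 230) [ 0.5592 -0.1107  0.012 ]
(230, 233.5) [ 0.454  -0.0849  0.012 ]
(230, 228.5) [ 0.4478 -0.1039  0.044 ]
(241, 233.5) [ 0.4668 -0.1342  0.044 ]
(269.3, 221.5) [ 0.5555 -0.1142  0.044 ]
[ 0.41939947 -0.11734361  0.0868789 ] ang 14.538322987911464 [-2.44003692 -0.17022456 -1.13267225]
```

View pics/s4.png

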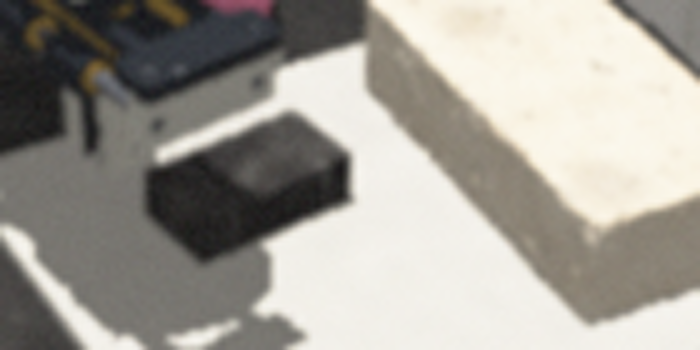

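The crop (5x, offset (200,190)) shows the block flat and clear. Its bottom corners are at (205,261), (350,200) and (148,212), which puts the yaw at about 14° and the foot centre near (0.457,-0.106). Next I square the pusher to the brick at 3°, shift to y≈-0.094 and lower it.

Call:
arm_command --commands '[0,0,0,10.5,12,0,0,-12,1,12,0,0,-11,0,12,30,0,0,0,12,28,0,0,0,12]'

```text
clock: 6.22
tool_pos: [0.4182, -0.0939, 0.0305]
orientation: [77.9, 88.7, -9.3]
force: [1.6, 0.1, 0.3]
opening: 0.0106
```

```bash
python3 - <<'E'
from h import *
o=get_obs();r,p,y=o["orientation"];print(o["tool_pos"],"ang",y+90-r,o["force"])
E
```

```text
[ 0.41823369 -0.09385809  0.03052763] ang 2.7613823168270955 [1.57583803 0.10553064 0.29387695]
```

Call:
arm_command --commands '[0,6,0,0,12,0,6,0,0,12,0,6,0,0,12,0,6,0,0,12,0,6,0,0,12]'

```text
clock: 6.85
tool_pos: [0.4502, -0.0919, 0.0329]
orientation: [77.5, 88.7, -9.7]
force: [-0.1, 0.1, -0.3]
opening: 0.011
```

Call:
arm_command --commands '[0,5,0,0,12,0,5,0,0,12,0,5,0,0,12,0,5,0,0,12,0,0,0,0,12]'

```text
clock: 7.48
tool_pos: [0.472, -0.0909, 0.0334]
orientation: [77.4, 88.7, -9.7]
force: [0.6, 0.6, 0.3]
opening: 0.0105
```

```bash
python3 - <<'E'
from h import *
o=get_obs();r,p,y=o["orientation"];print(o["tool_pos"],"ang",y+90-r,o["force"])
s=snapshot("side");cv2.imwrite("pics/s5.png",cv2.resize(s["frame"][180:260,200:340],None,fx=5,fy=5,interpolation=cv2.INTER_CUBIC))
E
```

```text
[ 0.47198046 -0.09092726  0.03343705] ang 2.8646760808036618 [0.63798815 0.57023937 0.27403506]
```

View pics/s5.png

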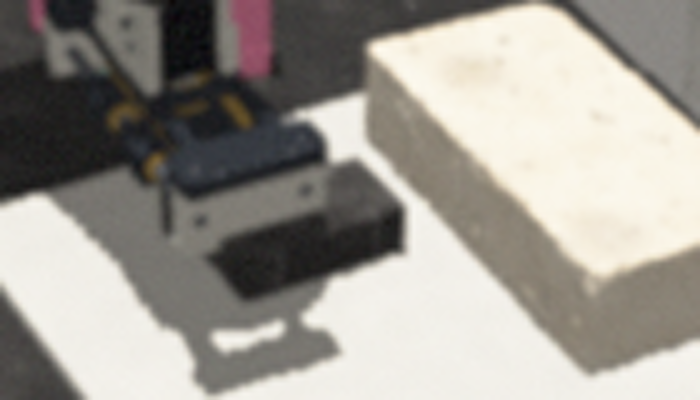

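The block is turning square. Its near bottom edge runs crop (245,300)–(403,250), and about 35 mm of gap to the brick remains. I'll keep pushing, slower towards the end.

Call:
arm_command --commands '[1,5,0,0,12,1,5,0,0,12,1,5,0,0,12,1,5,0,0,12,0,5,0,0,12]'

```text
clock: 8.15
tool_pos: [0.4974, -0.0898, 0.0296]
orientation: [76.5, 88.8, -10.7]
force: [0.3, 0.3, 0.2]
opening: 0.0106
```

```bash
python3 - <<'E'
from h import *
o=get_obs();r,p,y=o["orientation"];print(o["tool_pos"],"ang",y+90-r,o["force"])
s=snapshot("side");cv2.imwrite("pics/s6.png",cv2.resize(s["frame"][180:260,220:340],None,fx=6,fy=6,interpolation=cv2.INTER_CUBIC))
a=onz(s,249,240,.012);b=onz(s,280.6,230,.012);print("prev near edge",a,b,np.degrees(np.arctan2(*(b-a)[1::-1])))
E
```

```text
[ 0.49743644 -0.0898206   0.02955574] ang 2.8510107920045584 [0.30551127 0.27568087 0.16325764]
prev near edge [ 0.49088404 -0.12962342  0.012     ] [ 0.58661342 -0.12177648  0.012     ] 4.686063040401489
```

View pics/s6.png

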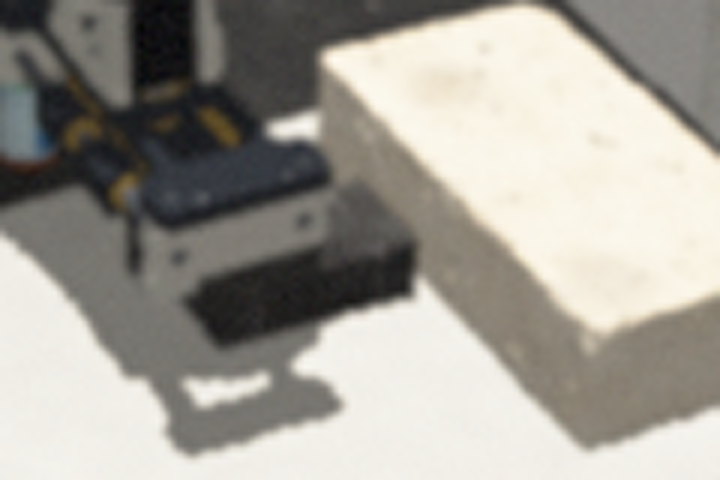

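The block is now square, at about 3–5° against the brick's 3°. Its leading bottom corner, at crop (410,295), is roughly 8–10 mm short of the brick. I'll make the final push in small steps and watch the force.

Call:
arm_command --commands '[0,2,0,0,12,0,2,0,0,12,0,2,0,0,12]'

```text
clock: 8.57
tool_pos: [0.5042, -0.0895, 0.0296]
orientation: [76.1, 88.8, -11.0]
force: [-4.9, 1.0, 2.8]
opening: 0.0106
```

Call:
arm_command --commands '[0,1.5,0,0,12,0,1.5,0,0,12]'

```text
clock: 8.82
tool_pos: [0.5042, -0.0897, 0.0292]
orientation: [70.8, 89.1, -16.4]
force: [-4.8, 0.8, 4.8]
opening: 0.0108
```

```bash
python3 - <<'E'
from h import *
o=get_obs();r,p,y=o["orientation"];print(o["tool_pos"],"ang",y+90-r,o["force"])
s=snapshot("side");cv2.imwrite("pics/s7.png",cv2.resize(s["frame"][180:260,220:340],None,fx=6,fy=6,interpolation=cv2.INTER_CUBIC))
E
```

```text
[ 0.50423934 -0.08972088  0.02918568] ang 2.802103680444887 [-4.76738324  0.81012991  4.78103603]
```

View pics/s7.png

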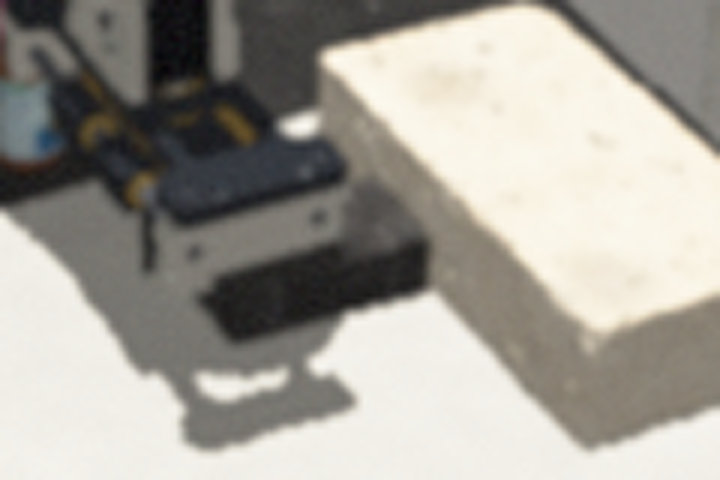

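The push stopped with force at about -4.8 N. The leading corner, at crop (430,285), touches the brick, and the brick's corner hasn't moved from (590,450). I'll back off and lift clear.

Call:
arm_command --commands '[0,-15,0,0,12,0,-20,0,0,12,-30,-10,0,0,12,-50,0,0,0,12,-60,0,0,0,12]'

```text
clock: 9.5
tool_pos: [0.4507, -0.0919, 0.1676]
orientation: [53.9, 89.4, -33.3]
force: [1.6, -0.1, 0.2]
opening: 0.0104
```

Call:
arm_command --commands '[-30,0,-60,0,12,0,0,-60,0,12,0,0,-60,0,12,0,0,-60,0,12,0,0,0,0,12]'

```text
clock: 10.12
tool_pos: [0.4403, 0.15, 0.2022]
orientation: [95.2, 88.5, 7.7]
force: [0.8, -0.9, -0.6]
opening: 0.0106
```

```bash
python3 - <<'E'
from h import *
o=get_obs();print(o["tool_pos"],o["force"])
s=snapshot("side");t=snapshot("top")
a=cv2.resize(s["frame"][180:260,210:340],None,fx=4,fy=4,interpolation=cv2.INTER_CUBIC)
b=cv2.resize(t["frame"][100:250,215:365],None,fx=3,fy=3,interpolation=cv2.INTER_CUBIC)[:320]
cv2.imwrite("pics/fin.png",np.hstack([cv2.resize(a,(400,246)),np.zeros((246,0,3),np.uint8)]) if 0 else cv2.vconcat([a[:,:450],np.zeros((0,450,3),np.uint8)]) if 0 else np.vstack([a[:,:450],b[60:320]]))
g=cv2.cvtColor(t["frame"],cv2.COLOR_BGR2GRAY);m=np.zeros_like(g);m[162:235,262:340]=(g[162:235,262:340]<105)*255
m=cv2.morphologyEx(m,cv2.MORPH_OPEN,np.ones((3,3),np.uint8))
c=max(cv2.findContours(m,cv2.RETR_EXTERNAL,cv2.CHAIN_APPROX_NONE)[0],key=cv2.contourArea)
for p in cv2.boxPoints(cv2.minAreaRect(c)):print(p.round(1),onz(t,*p,.044)[:2].round(4))
E
```

```text
[0.44027317 0.15002304 0.202235  ] [ 0.84647341 -0.94141394 -0.57927267]
[274.8 162.4] [ 0.6148 -0.0745]
[291.4 160.9] [ 0.6177 -0.1241]
[294.4 194.3] [ 0.5168 -0.1294]
[277.8 195.8] [ 0.5138 -0.0804]
```

View pics/fin.png

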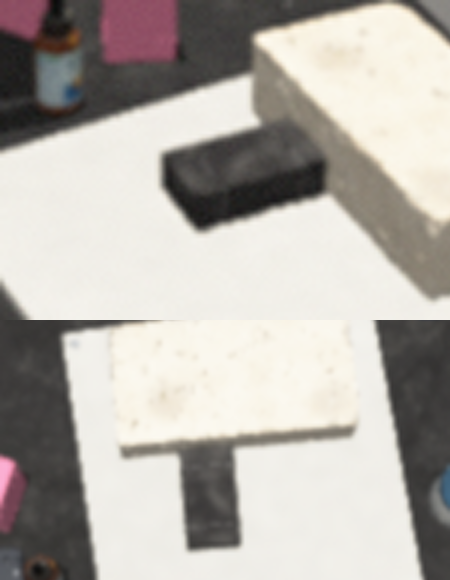

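The last picture shows the block flat and square, with its leading end against the brick at top crop (208,445). The bottle is standing and the gripper is clear. From the top view, the block's yaw is about 3° and its leading end is at x≈0.616, the same as the brick face. I'm handing in.

```bash
python3 -c "
from plant import *
print(close_job())"
```

```text
the job is handed in; nothing more can be done
None
```

I pushed the charcoal block over at its top with closed fingers, and it dropped flat on its broad face well short of the brick. I then squared the fingers to the brick and pushed the block's foot until its leading end met the brick, and backed the arm away. The job is handed in, at about 10 s on the clock; no verdict was reported.

Last checks:
- **Charcoal block:** it lies flat, with its yaw at about 3°, matching the brick's roughly 3°. Its leading end is at x≈0.616 m, where the brick face was measured at about 0.615–0.618 m. It sits about 30–35 mm from the middle of the brick's long side.
- **Brick:** the push reached about 4.8 N at contact, slightly over the 4 N at which it may slide. Its corner stayed at the same pixel in the side view before and after contact.
- **Bystanders:** the bottle is standing in the last side view. The jar shows only at the edge of the last top picture and the pliers not at all, so I didn't re-measure either. The arm stayed well clear of both.
- **Measurement limits:** some corner readings of the block came out 5–10 mm short of its true size, because the dark edges are blurred. The final top view gave its length as 101 mm against the true 100 mm.

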